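Pin the hidden stop bar and draw out the saw stop

TASK

Set the saw's length stop: take the index pin out of its wooden block, put its tip through the brush-sealed slot in the stop rail's cover and feel along the slot, in light contact, until it drops into the socket of the stop bar hidden underneath. Press the pin fully home against its spring catch so the collar sits on the cover, draw the bar out with it to the end of the slot (the end at the rail's open mouth), and leave the pin standing there, home. Keep every push light, so that the rail is never loaded with more than 40 N, and leave the jack plane, the jar and the whetstone where they are.

Things in the scene. Friction and masses are not known exactly. Their poses are not given: they have to be found in the camera images.
- stop_rail: Stop rail fixed to the saw table: aluminium channel 64 wide, 29 high, grey cover plate 5 thick. Origin on the table under the middle of the slot; x along the rail towards its open mouth (black bezel), z up. It spans x = -128 (closed) to +88 (mouth). A red knob 30 across, 12 high stands on the cover at x = -98; leave it.
- slot_center (a point): Middle of the slot, on the cover's top (29 above the table); x along the slot to the mouth, z up. The slot, 15 wide, runs from x = -46 to +46, so the 12 mm pin travels x = -40 to +40. A black brush seal hides what is below and gives way without force.
- slot_inner_end (a point): Inner (closed-end) end of the slot, x = -46, cover's top. Under the slot, 5.5 below the cover's top, lies the flat top of the hidden steel stop bar, filling the channel along the whole slot. Its one socket, 14 along x by 18 wide, starts anywhere from x = -40 to +10.
- slot_mouth_end (a point): Mouth end of the slot, x = +46, cover's top. The socket's edge may first hold the tapered tip; centred, the tip drops 6 to 9 below the bar's top, onto two sprung catches; 5 to 10 N pushes it past (their grip adds some 10 N to the rail's load). The bar slides along x with 8 N friction, stays where left, and can creep under a hard-pressed tip. Drawn out, its orange nose shows.
- index_pin: Steel index pin with black fluted round knob, about 90 g, upright with its tip in the pin block. Origin at the centre of the tip, z up to the knob. Tip 7 across tapering to the 12 shank over 5; shank to 20; collar 22 across, 20 to 24; neck 14 to 34; knob 24 across, 34 to 66. Fully home the collar rests on the cover, tip 20 below its top.
- pin_collar (a point): centre of the underside of the pin's collar, 20 above the tip
- pin_grip (a point): point on the pin's axis in the knob, 50 above the tip: where to take it, from above, with the fingers either side
- pin_block: Dark hardwood block, 85 x 60 x 30 high, fixed on the saw table; the pin stands in its central upright hole, 14.5 across and 24 deep, with the collar resting on the block. Origin under its centre.
- jack_plane: wooden jack plane standing on its sole, 235 long, 56 wide, 119 high, a bystander; origin under its centre
- screw_jar: grey jar with a brown lid, 66 across, 98 high, a bystander; origin under its centre
- whetstone: small dark whetstone lying flat, 62 x 26 x 16, a bystander; origin under its centre

How it is judged (in metres and radians):
On the way, in this order (a step that is already met when the one before it is completed fails the run):
1. the pin's tip is in the slot, below the cover's top face (z of index_pin in the frame of slot_center below -0.002 m and x of index_pin in the frame of slot_center between -0.046 and 0.046 m and y of index_pin in the frame of slot_center between -0.007 and 0.007 m), for 0.05 s.
2. the pin is pressed fully home in the bar's socket, collar on the cover (z of pin_collar in the frame of slot_center below 0.0025 m and x of pin_collar in the frame of slot_center between -0.046 and 0.046 m and y of pin_collar in the frame of slot_center between -0.004 and 0.004 m and angle between index_pin's own z axis and vertical below 0.12 rad), for 0.2 s.
At the end, for the whole second after the job is handed in: the pin stands upright (within 0.12 rad) and still in the bar's socket with its collar within 2.5 mm of the cover, within 4 mm of its travel's end at the mouth (36 mm or more from the slot's middle), released (z of pin_collar in the frame of slot_center below 0.0025 m and x of index_pin in the frame of slot_center between 0.036 and 0.046 m and y of index_pin in the frame of slot_center between -0.004 and 0.004 m and angle between index_pin's own z axis and vertical below 0.12 rad and linear speed of index_pin below 0.02 m/s); the robot touches nothing.
It fails at once if anything loads the rail with more than 40 N (contact force between anything else and stop_rail above 40 N).
It fails at once if the jack plane, jar or whetstone is moved by more than 15 mm (distance of any of jack_plane, screw_jar, whetstone from where it was at the start of the episode above 0.015 m).
It also fails if it takes over 72 s, if anything falls off the work surface, if the arm or the gripper's body presses on something with over 40 N, if the wrist force passes 120 N, or if a joint passes its speed limit or range.

ROBOT

A 7-joint arm with a two-finger parallel gripper is mounted at the origin on a cart in front of the work surface, level with it; the furniture and walls round the work are solid. World frame = base frame: x ahead of the robot, y to its left, z up, the work surface at z = 0. Lengths are in mm, angles in rad, forces in N, time in s.
With the tool pointing down it reaches from about 400 to 875 mm from the base axis. Payload 6.5 kg.
Tool frame: the origin (TCP) lies at the very end of the fingers, on their centre line; the grasp point (between the pads) lies 19 mm behind it; z points along the fingers, y is the line along which they close (so a half turn about z gives the same grasp; the last joint's range is limited). The gripper opens to 85 mm and grips with 20 to 120 N. Pads are 22 mm wide; open, the fingers measure 114 mm over their backs; the gripper's body (76 mm by 85 mm) begins 54 mm behind the grasp point. The pads swing forward as they close: fully open they stand 13 mm farther back than shut.
Start: joints at [1.171, 0.536, -0.004, 1.538, 0.003, 1.067, -0.071], TCP at [212.959, -614.116, 231.29] pointing down, gripper open.
Joint ranges: [-2.7, 2.7], [-0.37, 2.16], [-1.27, 1.26], [0.24, 2.4], [-1.31, 4.45], [0.19, 1.91], [-2.76, 2.76]. Speed limits (rad/s): [2.39, 2.39, 3.14, 3.14, 3.14, 3.14, 3.14].

INTERFACE

Orientations are given as a unit quaternion [w, x, y, z].
In Python, from bench import manip, eyes, order gives the robot as it stands. The module is installed in compiled form; this text tells all that it offers.
- The arm moves only by the tool step_arm, never from a script. Its argument "series" is a list of rows, each an object of numbers: "tx", "ty", "tz": the shift along the tool's x, y, z scaled (see below); "rx", "ry", "rz": the turn, a rotation vector about the tool's x, y, z scaled (see below). In form: [{"tx": .., "ty": .., "tz": .., "rx": .., "ry": .., "rz": ..}, ...]. A call has 1 to 12 rows; each row is the pose to reach, as a shift and turn from the pose commanded when the call began, along the tool's axes at that moment; what a row does not reach only later rows make up. The controller multiplies each number of a shift by 80 cm and each number of a turn by pi/2 rad. A row lasts 1/12 s, in which the tool goes at most 41.7 mm and 7.16 degrees, less where a joint would pass 70% of its speed; a pose out of reach is approached as far as the arm can. A call with a number of a shift or a turn outside -1 to 1 is refused whole. A call with a gripper value outside its range is refused whole. "gripper" is the opening, from 0 (shut) to 1 (fully open), set as the call begins (left out, the last holds). The fingers move at their own pace and stop on an object; "grip_force" is the grip in N (left out, the last holds). Time passes only in rows, so rows that repeat a pose let the fingers close. It gives the time, the measured TCP pose, the force, the opening and the grip force at its end, in the units of the state.
- manip.state(): the state, without advancing time (a new reading comes with each control period).
- eyes.snapshot(name): name is "scene" or "top"; returns a dict with "img" (420x560x3 uint8, red, green, blue), "intrinsics" (3x3 intrinsics, pixels), "extrinsics" (4x4, takes a point from camera to world coordinates). Camera axes: x right, y up, looking along -z (the intrinsics and any distortion apply to the point x, -y, -z); pixel columns grow to the right and rows downward; lengths in mm; the calibration is good to about 2 mm. A picture is of the moment at which its call begins. There is no depth.
- order.hand_in(): hands the job in; it is judged then, once.
Trained networks look in a picture, given as the dict that the camera call returned (one of the last four; its "shot" number tells which), for a name from the list of things; names that differ only in an ending like _2 or _b are one class to them, and where a whole thing is asked for, a point or a joint stands for the part that bears it (a point fixed in the world has none). Each returns a list of dicts, best first, with "confidence" (0 to 1); they miss things now and then, are a little off and sometimes report something else, mostly with a low value. They report only what shows in the picture. A call takes as long as a camera call.
- eyes.masks_of(picture, thing): "region" (420x560 bool, what is visible of it).
- eyes.pinpoint(picture, thing): "location" ([x, y, z] in mm, in the coordinates of the camera as it stood for that picture, good to about 4 mm: a listed point, or the origin of a listed thing).
The state is a dict: "time": time; "q": joint angles; "qvel": joint speeds; "effort": joint torques, N m; "tcp_pos": TCP position; "orientation": TCP orientation; "wrist_force": force on the tool from outside, world axes, zero at the start; "wrist_torque": the same for the moment, N m; "width": finger opening in mm; "finger_force": force on a finger pad.
Only numpy, scipy, OpenCV 4.12 (cv2) and the standard library are available. Lean on these libraries where they do the work, as an engineer would, in place of code of your own. Each camera call takes 0.05 s, during which the arm holds its last target. There are 200 camera calls.

## Working session

There is one attempt and no reset: what is moved stays moved. The work goes in short steps, Python scripts to look and compute and a tool call to move; the robot and the scene stay as the last step left them, time stands still between calls to the robot, and variables do not carry over. Pictures are saved under pics/ and viewed, at most 10 in all, crops included, and the job is handed in when it is done.

Besides the shell and the picture viewer there is one more tool, called after ">>>" in YAML: its name, and indented under it one key for each argument. step_arm: Moves the arm, as the interface text tells. Its arguments: {"type":"object","properties":{"series":{"type":"array"},"gripper":{"type":"number"},"grip_force":{"type":"number"}},"required":["series"]}

```bash
mkdir -p pics; cat > h.py <<'E'
import numpy as np, cv2
from bench import manip, eyes, order
def snap(name,fn=None):
    s=eyes.snapshot(name)
    if fn: cv2.imwrite('pics/'+fn,cv2.cvtColor(s['img'],cv2.COLOR_RGB2BGR))
    return s
def world(s,p): return (np.array(s['extrinsics'])@np.r_[p,1])[:3]
def ray(s,u,v,z):
    K=np.array(s['intrinsics']);E=np.array(s['extrinsics'])
    d=np.linalg.inv(K)@[u,v,1]; d=E[:3,:3]@[d[0],-d[1],-d[2]]; o=E[:3,3]
    return o+d*(z-o[2])/d[2]
def proj(s,P):
    K=np.array(s['intrinsics']);E=np.array(s['extrinsics'])
    c=np.linalg.inv(E)@np.r_[P,1]; p=K@[c[0],-c[1],-c[2]]; return p[:2]/p[2]
E
python3 - <<'E'
from h import *
for n in ['scene','top']:
    s=snap(n,n+'0.png'); print(n,np.round(np.array(s['extrinsics'])[:3,3]))
    for t in ['stop_rail','slot_center','slot_inner_end','slot_mouth_end','index_pin','pin_collar','pin_grip','pin_block','jack_plane','screw_jar','whetstone']:
        for r in eyes.pinpoint(s,t)[:2]: print(t,round(r['confidence'],2),np.round(world(s,r['location']),1))
print(manip.state())
E
```

```text
scene [-93. 386. 569.]
stop_rail 0.8 [ 576.6 -126.8   -0. ]
slot_center 0.57 [ 574.4 -122.    29.2]
slot_inner_end 0.71 [ 523.5 -110.5   30.3]
slot_mouth_end 0.92 [ 617.9 -132.2   25.5]
slot_mouth_end 0.55 [602.9 201.3  32.7]
index_pin 0.74 [600.9 203.5   8.5]
pin_collar 0.48 [606.1 202.3  32.8]
pin_collar 0.39 [ 575.  -125.9   -1.6]
pin_grip 0.52 [604.8 205.2  64.1]
pin_block 0.95 [601.7 204.5   0.8]
jack_plane 0.9 [687.1 321.8  -0.7]
screw_jar 0.7 [770.9 -54.1  -1.2]
whetstone 0.7 [ 593.6 -323.7   -0.6]
top [ 508.  -11. 1122.]
stop_rail 0.93 [ 572.4 -123.5   -0.7]
stop_rail 0.72 [ 6.891e+02  3.250e+02 -5.000e-01]
slot_center 0.69 [ 571.2 -119.3   28.8]
slot_inner_end 0.89 [ 528.6 -110.9   26.5]
slot_mouth_end 0.61 [ 620.8 -128.6   26.7]
index_pin 0.44 [608.6 205.9  11.7]
pin_collar 0.43 [606.7 208.2  32.8]
pin_grip 0.48 [607.1 208.7  59.2]
pin_block 0.93 [608.6 207.6  -2.9]
jack_plane 0.94 [688.1 324.7  -3.4]
screw_jar 0.78 [ 7.654e+02 -5.590e+01 -1.000e-01]
screw_jar 0.59 [ 5.751e+02 -1.225e+02  2.000e-01]
whetstone 0.3 [690.3 324.2   2.1]
{'time': 1.2, 'q': array([ 1.1707794 ,  0.53638277, -0.00439631,  1.53791462,  0.00260523,
        1.06731909, -0.07122825]), 'qvel': array([-6.13944057e-04, -4.19038473e-05, -1.75361437e-04, -1.06713251e-03,
        1.10862636e-03, -7.83697100e-04, -1.01353051e-03]), 'effort': array([ 8.67512108e-05, -5.83342946e+01,  1.04791850e+00, -2.59450471e+01,
        1.24384326e-02,  1.73286146e-03,  1.61344116e-05]), 'tcp_pos': array([ 212.96287893, -614.10186678,  231.29539155]), 'orientation': array([-4.67311864e-06,  9.86102453e-01,  1.66138352e-01, -1.92881097e-05]), 'wrist_force': array([-0.32561089, -0.29877413, -0.17483694]), 'wrist_torque': array([-0.00114959,  0.03548096, -0.01203794]), 'finger_force': 0.0, 'width': 85.26842678962869}
```

View pics/top0.png

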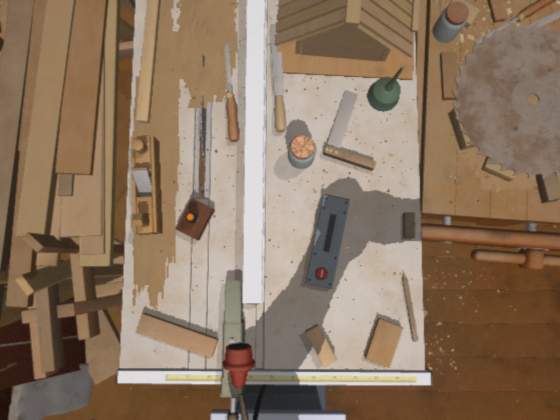

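View pics/scene0.png

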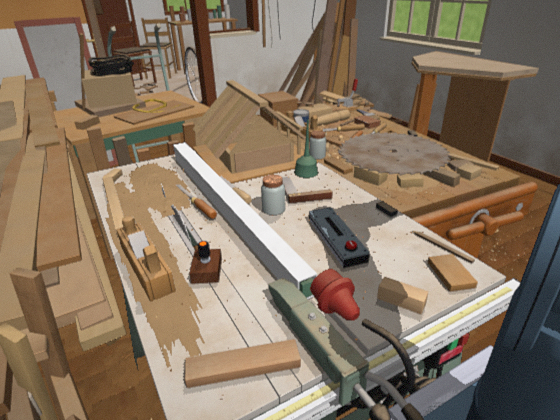

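```bash
python3 - <<'E'
from h import *
for n in ['top','scene']:
    s=snap(n); img=s['img'].astype(int); hsv=cv2.cvtColor(s['img'],cv2.COLOR_RGB2HSV)
    print(n,s['intrinsics'][0][0])
    for t in ['stop_rail','pin_block','index_pin']:
        r=eyes.masks_of(s,t)
        if not r: continue
        m=r[0]['region'].astype(np.uint8); 
        rect=cv2.minAreaRect(cv2.findNonZero(m)); print(t,r[0]['confidence'],m.sum(),rect)
        if t=='stop_rail':
            # dark slot px
            g=img.sum(2); e=cv2.morphologyEx(m,cv2.MORPH_CLOSE,np.ones((5,5)))
            e=cv2.erode(e,np.ones((5,5)))
            vals=g[e>0]; print(np.percentile(vals,[5,20,50,80]))
            sl=((g<np.median(vals)*0.6)&(e>0)&(img[...,0]<60)).astype(np.uint8)
            k,lab,st,c=cv2.connectedComponentsWithStats(sl)
            for i in range(1,k):
                if st[i,4]>20: print('slot',st[i],c[i],ray(s,*c[i],29),cv2.minAreaRect(cv2.findNonZero((lab==i).astype(np.uint8))))
            rd=((img[...,0]>1.8*img[...,1])&(img[...,0]>60)&(cv2.dilate(m,np.ones((5,5)))>0)); v,u=np.nonzero(rd); print('knob',len(u),u.mean(),v.mean(),ray(s,u.mean(),v.mean(),38))
            if n=='top':
                box=cv2.boxPoints(rect); print('corners',[np.round(ray(s,*b,29)[:2]) for b in box])
        if t=='index_pin':
            v,u=np.nonzero(m); print('pin',u.mean(),v.mean(),ray(s,u.mean(),v.mean(),70))
    o=(img[...,0]>180)&(img[...,1]<130)&(img[...,2]<80); o[:, 240:]=0; v,u=np.nonzero(o); print('orange',len(u),u.mean(),v.mean(),ray(s,u.mean(),v.mean(),76))
    x0,y0,w=(290,180,90) if n=='top' else (300,190,90)
    c1=s['img'][y0:y0+120,x0:x0+w]; c2=s['img'][190:250,165:225] if n=='top' else s['img'][230:290,175:235]
    a=cv2.resize(c1,None,fx=5,fy=5,interpolation=cv2.INTER_NEAREST); b=cv2.resize(c2,(345,345),interpolation=cv2.INTER_NEAREST)
    can=np.zeros((600,800,3),np.uint8); can[:,:450]=a; can[:345,455:]=b
    cv2.imwrite(f'pics/crop_{n}.png',can[...,::-1])
E
```

```text
top 456.16822627757347
stop_rail 0.74 2541 ((327.49853515625, 240.8074188232422), (28.478185653686523, 91.74205780029297), 10.885527610778809)
[133.15 205.   248.   253.  ]
slot [324 215  11  37 176] [329.19886364 232.86931818] [ 573.53410777 -120.10051187   29.        ] ((329.1538391113281, 232.73077392578125), (4.9029035568237305, 36.6737174987793), 11.309932708740234)
knob 77 321.31168831168833 272.9220779220779 [478.66580126 -99.83666371  38.        ]
corners [array([454., -61.]), array([ 670., -104.]), array([ 657., -171.]), array([ 442., -128.])]
pin_block 0.85 819 ((194.93515014648438, 218.58627319335938), (26.900413513183594, 35.45318603515625), 27.47443199157715)
index_pin 0.59 119 ((192.0, 216.5), (11.0, 12.0), 90.0)
pin 191.71428571428572 216.91596638655463 [607.10466357 202.36325434  70.        ]
orange 26 189.84615384615384 216.3846153846154 [607.75542776 205.49077534  76.        ]
scene 393.75309056722796
stop_rail 0.73 242 ((203.0, 252.0), (22.0, 12.0), 90.0)
[ 43.5  57.   73.  163.4]
knob 34 202.02941176470588 245.64705882352942 [650.78674835 193.76518076  38.        ]
pin_block 0.81 815 ((205.0, 266.5), (35.0, 30.0), 90.0)
index_pin 0.57 249 ((204.0, 252.0), (22.0, 12.0), 90.0)
pin 204.0722891566265 251.88755020080322 [581.97688387 209.34096946  70.        ]
orange 16 203.3125 240.9375 [612.98068287 199.13147393  76.        ]
```

View pics/crop_top.png

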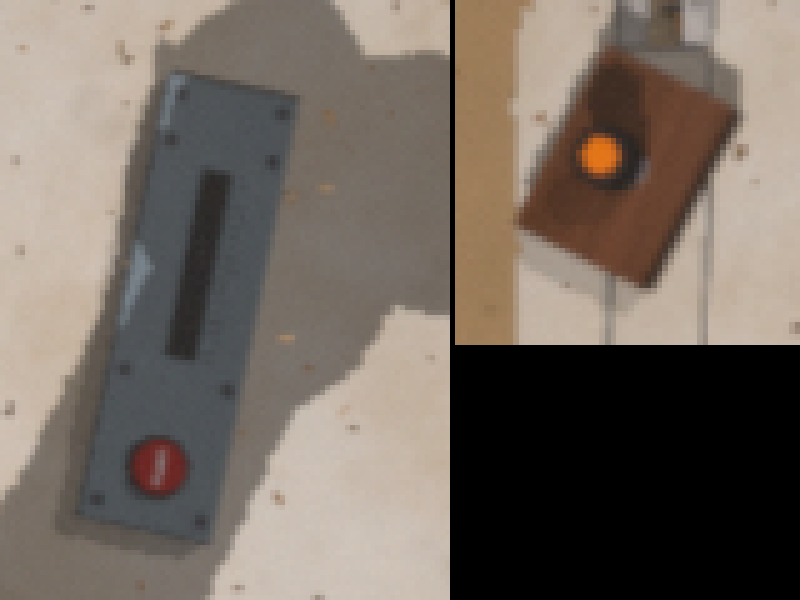

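>>> step_arm:
  series:
    - {"tx":0.801,"ty":-0.806,"tz":0.039,"rz":-0.658}
    - {"tx":0.801,"ty":-0.806,"tz":0.039,"rz":-0.658}
    - {"tx":0.801,"ty":-0.806,"tz":0.039,"rz":-0.658}
    - {"tx":0.801,"ty":-0.806,"tz":0.039,"rz":-0.658}
    - {"tx":0.801,"ty":-0.806,"tz":0.039,"rz":-0.658}
    - {"tx":0.801,"ty":-0.806,"tz":0.039,"rz":-0.658}
    - {"tx":0.801,"ty":-0.806,"tz":0.039,"rz":-0.658}
    - {"tx":0.801,"ty":-0.806,"tz":0.039,"rz":-0.658}
    - {"tx":0.801,"ty":-0.806,"tz":0.039,"rz":-0.658}
    - {"tx":0.801,"ty":-0.806,"tz":0.039,"rz":-0.658}
    - {"tx":0.801,"ty":-0.806,"tz":0.039,"rz":-0.658}
    - {"tx":0.801,"ty":-0.806,"tz":0.039,"rz":-0.658}
  gripper: 1

```text
validation failed for argument at $.se...
```

```bash
cat >> h.py <<'E'
from scipy.spatial.transform import Rotation as R
def plan(P,yaw):
    s=manip.state(); q=s['orientation']; r=R.from_quat([q[1],q[2],q[3],q[0]])
    x=np.array([np.cos(yaw),np.sin(yaw),0]); z=np.array([0,0,-1.]); g=R.from_matrix(np.c_[x,np.cross(z,x),z])
    print('t',s['time'],'tcp',np.round(s['tcp_pos'],1),'F',np.round(s['wrist_force'],1),'w',round(s['width'],1))
    print('shift',np.round(r.inv().apply(np.array(P)-s['tcp_pos'])/800,4),'turn',np.round((r.inv()*g).as_rotvec()/(np.pi/2),4))
E
python3 -c "
from h import *; plan([607.5,205,110],1.368)"
```

```text
t 1.6 tcp [ 213.  -614.1  231.3] F [ 0.3 -0.6 -0.4] w 85.3
shift [ 0.8015 -0.8058  0.1516] turn [ 0.      0.     -0.6584]
```

>>> step_arm:
  series:
    - {"tx":0.801,"ty":-0.806,"tz":0.039,"rx":0,"ry":0,"rz":-0.658}
    - {"tx":0.801,"ty":-0.806,"tz":0.039,"rx":0,"ry":0,"rz":-0.658}
    - {"tx":0.801,"ty":-0.806,"tz":0.039,"rx":0,"ry":0,"rz":-0.658}
    - {"tx":0.801,"ty":-0.806,"tz":0.039,"rx":0,"ry":0,"rz":-0.658}
    - {"tx":0.801,"ty":-0.806,"tz":0.039,"rx":0,"ry":0,"rz":-0.658}
    - {"tx":0.801,"ty":-0.806,"tz":0.039,"rx":0,"ry":0,"rz":-0.658}
    - {"tx":0.801,"ty":-0.806,"tz":0.039,"rx":0,"ry":0,"rz":-0.658}
    - {"tx":0.801,"ty":-0.806,"tz":0.039,"rx":0,"ry":0,"rz":-0.658}
    - {"tx":0.801,"ty":-0.806,"tz":0.039,"rx":0,"ry":0,"rz":-0.658}
    - {"tx":0.801,"ty":-0.806,"tz":0.039,"rx":0,"ry":0,"rz":-0.658}
    - {"tx":0.801,"ty":-0.806,"tz":0.039,"rx":0,"ry":0,"rz":-0.658}
    - {"tx":0.801,"ty":-0.806,"tz":0.039,"rx":0,"ry":0,"rz":-0.658}
  gripper: 1

```text
time: 2.6
tcp_pos: [430.2, -162.2, 214.5]
orientation: [0.0, 0.775, 0.631, 0.0]
wrist_force: [0.4, -0.9, -0.3]
width: 85.6
finger_force: 0.0
```

```bash
python3 -c "
from h import *; plan([607.5,205,110],1.368)"
```

```text
t 2.6 tcp [ 430.2 -162.2  214.5] F [ 0.4 -0.9 -0.3] w 85.6
shift [0.4944 0.124  0.1304] turn [ 0.0006  0.0003 -0.0007]
```

>>> step_arm:
  series:
    - {"tx":0.494,"ty":0.124,"tz":0.02,"rx":0,"ry":0,"rz":0}
    - {"tx":0.494,"ty":0.124,"tz":0.02,"rx":0,"ry":0,"rz":0}
    - {"tx":0.494,"ty":0.124,"tz":0.02,"rx":0,"ry":0,"rz":0}
    - {"tx":0.494,"ty":0.124,"tz":0.02,"rx":0,"ry":0,"rz":0}
    - {"tx":0.494,"ty":0.124,"tz":0.02,"rx":0,"ry":0,"rz":0}
    - {"tx":0.494,"ty":0.124,"tz":0.02,"rx":0,"ry":0,"rz":0}
    - {"tx":0.494,"ty":0.124,"tz":0.02,"rx":0,"ry":0,"rz":0}
    - {"tx":0.494,"ty":0.124,"tz":0.105,"rx":0,"ry":0,"rz":0}
    - {"tx":0.494,"ty":0.124,"tz":0.105,"rx":0,"ry":0,"rz":0}
    - {"tx":0.494,"ty":0.124,"tz":0.105,"rx":0,"ry":0,"rz":0}
    - {"tx":0.494,"ty":0.124,"tz":0.105,"rx":0,"ry":0,"rz":0}
    - {"tx":0.494,"ty":0.124,"tz":0.105,"rx":0,"ry":0,"rz":0}

```text
time: 3.6
tcp_pos: [605.3, 206.9, 127.8]
orientation: [-0.002, 0.774, 0.633, -0.001]
wrist_force: [-0.2, -0.1, 0.8]
width: 85.3
finger_force: 0.0
```

```bash
python3 - <<'E'
from h import *
plan([607.5,205,41],1.368)
s=snap('scene')
for n in ['pin_grip','index_pin']:
    for r in eyes.pinpoint(s,n)[:1]: print(n,r['confidence'],world(s,r['location']))
c=s['img'][170:290,130:290]; cv2.imwrite('pics/c3.png',cv2.resize(c,None,fx=5,fy=5)[...,::-1])
E
```

```text
t 3.6 tcp [605.3 206.9 127.8] F [-0.2 -0.1  0.8] w 85.3
shift [-0.0019  0.0036  0.1085] turn [-0.0023 -0.0005  0.0026]
pin_grip 0.69 [606.63495213 204.69183535  60.82106088]
index_pin 0.71 [601.99428882 203.57998822   8.88390617]
```

View pics/c3.png

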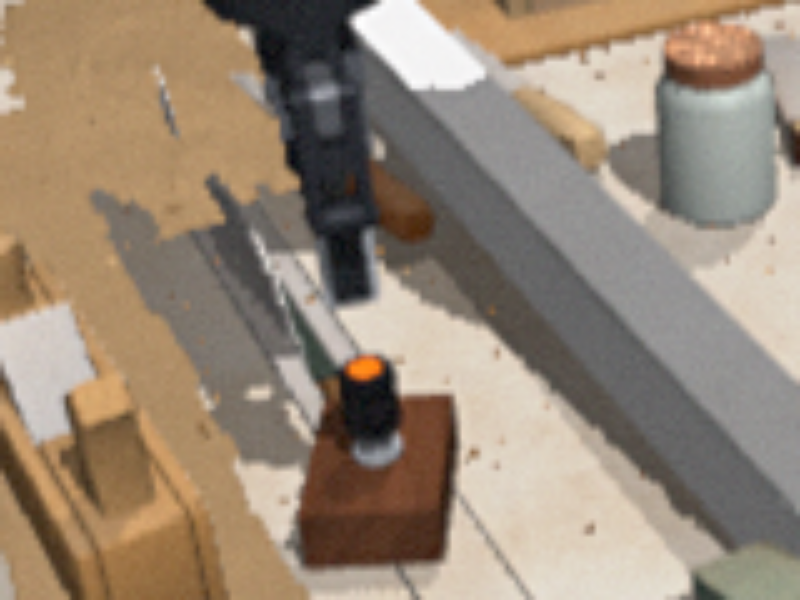

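>>> step_arm:
  series:
    - {"tx":-0.002,"ty":0.0035,"tz":0.04,"rx":-0.002,"ry":0,"rz":0.0025}
    - {"tx":-0.002,"ty":0.0035,"tz":0.075,"rx":-0.002,"ry":0,"rz":0.0025}
    - {"tx":-0.002,"ty":0.0035,"tz":0.1,"rx":-0.002,"ry":0,"rz":0.0025}
    - {"tx":-0.002,"ty":0.0035,"tz":0.1085,"rx":-0.002,"ry":0,"rz":0.0025}
    - {"tx":-0.002,"ty":0.0035,"tz":0.1085,"rx":-0.002,"ry":0,"rz":0.0025}
    - {"tx":-0.002,"ty":0.0035,"tz":0.1085,"rx":-0.002,"ry":0,"rz":0.0025}

```text
time: 4.25
tcp_pos: [609.9, 200.3, 44.8]
orientation: [0.002, 0.777, 0.63, 0.002]
wrist_force: [-0.1, 0.2, 0.8]
width: 85.2
finger_force: 0.0
```

>>> step_arm:
  series:
    - {"tx":0,"ty":0,"tz":0,"rx":0,"ry":0,"rz":0}
    - {"tx":0,"ty":0,"tz":0,"rx":0,"ry":0,"rz":0}
    - {"tx":0,"ty":0,"tz":0,"rx":0,"ry":0,"rz":0}
    - {"tx":0,"ty":0,"tz":0,"rx":0,"ry":0,"rz":0}
    - {"tx":0,"ty":0,"tz":0,"rx":0,"ry":0,"rz":0}
    - {"tx":0,"ty":0,"tz":0,"rx":0,"ry":0,"rz":0}
  gripper: 0
  grip_force: 60

```text
time: 4.75
tcp_pos: [608.4, 201.4, 43.8]
orientation: [0.001, 0.776, 0.63, 0.001]
wrist_force: [-2.2, -0.5, 5.5]
width: 23.0
finger_force: 58.3
```

```bash
python3 - <<'E'
from h import *
plan([607.5,205,41],1.368); print(manip.state()['finger_force'],manip.state()['wrist_torque'])
E
```

```text
t 4.75 tcp [608.4 201.4  43.8] F [-2.2 -0.5  5.5] w 23.0
shift [ 0.0042 -0.0021  0.0035] turn [ 0.0014  0.0002 -0.0027]
58.33737015724182 [-0.12324116  0.65776316 -0.02196614]
```

>>> step_arm:
  series:
    - {"tx":0,"ty":0,"tz":-0.01,"rx":0,"ry":0,"rz":0}
    - {"tx":0,"ty":0,"tz":-0.03,"rx":0,"ry":0,"rz":0}
    - {"tx":0,"ty":0,"tz":-0.06,"rx":0,"ry":0,"rz":0}
    - {"tx":0,"ty":0,"tz":-0.1,"rx":0,"ry":0,"rz":0}
    - {"tx":0,"ty":0,"tz":-0.14,"rx":0,"ry":0,"rz":0}
    - {"tx":0,"ty":0,"tz":-0.17,"rx":0,"ry":0,"rz":0}
    - {"tx":0,"ty":0,"tz":-0.19,"rx":0,"ry":0,"rz":0}
    - {"tx":0,"ty":0,"tz":-0.195,"rx":0,"ry":0,"rz":0}
    - {"tx":0,"ty":0,"tz":-0.195,"rx":0,"ry":0,"rz":0}
    - {"tx":0,"ty":0,"tz":-0.195,"rx":0,"ry":0,"rz":0}
    - {"tx":0,"ty":0,"tz":-0.195,"rx":0,"ry":0,"rz":0}

```text
time: 5.67
tcp_pos: [607.6, 200.6, 197.6]
orientation: [0.001, 0.776, 0.63, -0.0]
wrist_force: [0.1, 0.1, -1.5]
width: 22.6
finger_force: 58.7
```

```bash
python3 - <<'E'
from h import *
plan([573.5,-120.1,200],1.368); print(manip.state()['finger_force'],manip.state()['wrist_torque'])
E
```

```text
t 5.6667 tcp [607.6 200.6 197.6] F [ 0.1  0.1 -1.5] w 22.6
shift [-0.4011  0.0408 -0.0023] turn [ 0.0005  0.001  -0.0028]
58.66881966590881 [-0.03518908  0.05116905  0.00666135]
```

>>> step_arm:
  series:
    - {"tx":-0.04,"ty":-0.001,"tz":0,"rx":0,"ry":0,"rz":-0.003}
    - {"tx":-0.09,"ty":-0.002,"tz":0,"rx":0,"ry":0,"rz":-0.003}
    - {"tx":-0.14,"ty":-0.003,"tz":0,"rx":0,"ry":0,"rz":-0.003}
    - {"tx":-0.19,"ty":-0.004,"tz":0,"rx":0,"ry":0,"rz":-0.003}
    - {"tx":-0.24,"ty":-0.005,"tz":0,"rx":0,"ry":0,"rz":-0.003}
    - {"tx":-0.29,"ty":-0.006,"tz":0,"rx":0,"ry":0,"rz":-0.003}
    - {"tx":-0.34,"ty":-0.006,"tz":0.02,"rx":0,"ry":0,"rz":-0.003}
    - {"tx":-0.38,"ty":-0.006,"tz":0.06,"rx":0,"ry":0,"rz":-0.003}
    - {"tx":-0.406,"ty":-0.006,"tz":0.1,"rx":0,"ry":0,"rz":-0.003}
    - {"tx":-0.406,"ty":-0.006,"tz":0.122,"rx":0,"ry":0,"rz":-0.003}
    - {"tx":-0.406,"ty":-0.006,"tz":0.122,"rx":0,"ry":0,"rz":-0.003}
    - {"tx":-0.406,"ty":-0.006,"tz":0.122,"rx":0,"ry":0,"rz":-0.003}

```text
time: 6.67
tcp_pos: [536.2, -114.9, 100.5]
orientation: [-0.0, 0.775, 0.632, 0.0]
wrist_force: [0.3, -0.1, 0.3]
width: 22.8
finger_force: 58.8
```

>>> step_arm:
  series:
    - {"tx":0,"ty":0,"tz":0,"rx":0,"ry":0,"rz":0}
    - {"tx":0,"ty":0,"tz":0,"rx":0,"ry":0,"rz":0}
    - {"tx":0,"ty":0,"tz":0,"rx":0,"ry":0,"rz":0}

```text
time: 6.92
tcp_pos: [538.6, -114.8, 103.1]
orientation: [0.002, 0.774, 0.633, 0.002]
wrist_force: [0.7, -0.7, -1.5]
width: 22.8
finger_force: 58.8
```

```bash
python3 - <<'E'
from h import *
plan([537.5,-116.3,75],1.368)
s=snap('scene')
T=manip.state()['tcp_pos']
for n in ['index_pin','pin_collar','pin_grip','slot_center','slot_inner_end','slot_mouth_end']:
    for r in eyes.pinpoint(s,n)[:2]: print(n,r['confidence'],world(s,r['location']))
for P in ([573.5,-120.1,29],T): print(proj(s,P))
c=s['img'][150:270,270:430]; cv2.imwrite('pics/c4.png',cv2.resize(c,None,fx=5,fy=5)[...,::-1])
t=snap('top'); c=t['img'][180:300,260:420]; cv2.imwrite('pics/c4t.png',cv2.resize(c,None,fx=5,fy=5)[...,::-1])
for n in ['index_pin','pin_collar','pin_grip']:
    for r in eyes.pinpoint(t,n)[:2]: print(n,r['confidence'],world(t,r['location']))
E
```

```text
t 6.9167 tcp [ 538.6 -114.8  103.1] F [ 0.7 -0.7 -1.5] w 22.8
shift [-0.0022 -0.0011  0.0351] turn [ 0.0036 -0.0002  0.0012]
index_pin 0.51 [ 533.27960492 -111.98391376   70.26579258]
pin_collar 0.52 [ 536.82487325 -115.01686602   92.36403398]
pin_grip 0.55 [ 538.60209881 -111.6776143   120.54578104]
slot_center 0.69 [ 574.93358704 -125.64378977   29.57865013]
slot_inner_end 0.64 [ 525.35666084 -110.59525818   29.56937267]
slot_mouth_end 0.62 [ 617.79839429 -131.17582875   26.94334295]
[332.395096   225.78251598]
[340.79284672 206.8310196 ]
pin_collar 0.49 [ 5.94983828e+02 -3.14904005e+02 -5.79840922e-01]
```

View pics/c4.png

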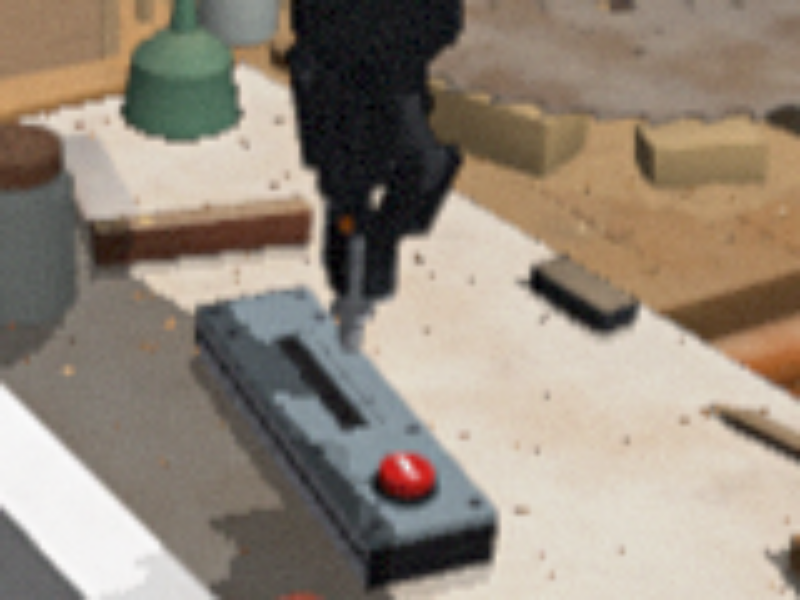

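```bash
python3 - <<'E'
from h import *
s=snap('scene')
print('tip',ray(s,340.4,220,69.3),'inner',ray(s,341,234,29),'mouth',ray(s,327.6,218.4,29))
print('tcp',manip.state()['tcp_pos'])
E
```

```text
tip [ 534.41548449 -113.17395519   69.3       ] inner [ 532.79288513 -116.39807855   29.        ] mouth [ 608.50798061 -130.08347742   29.        ]
tcp [ 537.26493041 -115.80124396  101.68639167]
```

>>> step_arm:
  series:
    - {"tx":0,"ty":0,"tz":0.015,"rx":0.003,"ry":0,"rz":0.001}
    - {"tx":0,"ty":0,"tz":0.03,"rx":0.003,"ry":0,"rz":0.001}
    - {"tx":0,"ty":0,"tz":0.036,"rx":0.003,"ry":0,"rz":0.001}
    - {"tx":0,"ty":0,"tz":0.036,"rx":0.003,"ry":0,"rz":0.001}
    - {"tx":0,"ty":0,"tz":0.036,"rx":0.003,"ry":0,"rz":0.001}
    - {"tx":0,"ty":0,"tz":0.036,"rx":0.003,"ry":0,"rz":0.001}

```text
time: 8.02
tcp_pos: [537.5, -115.7, 72.9]
orientation: [-0.001, 0.775, 0.631, -0.0]
wrist_force: [0.2, 0.1, -0.4]
width: 22.6
finger_force: 58.8
```

```bash
python3 - <<'E'
from h import *
plan([537.5,-116.3,75],1.368)
s=snap('scene')
for n in ['index_pin','pin_collar','slot_center','slot_inner_end','slot_mouth_end']:
    for r in eyes.pinpoint(s,n)[:1]: print(n,r['confidence'],world(s,r['location']))
c=s['img'][190:265,300:400]; cv2.imwrite('pics/c5.png',cv2.resize(c,None,fx=8,fy=8)[...,::-1])
E
```

```text
t 8.0167 tcp [ 537.5 -115.7   72.9] F [ 0.2  0.1 -0.4] w 22.6
shift [-0.0007  0.0002 -0.0027] turn [-0.001  -0.0001 -0.0008]
index_pin 0.43 [ 531.29076882 -113.38639124   38.48486138]
pin_collar 0.41 [ 537.65321713 -115.71768946   65.08212252]
slot_center 0.57 [ 573.29227052 -121.67048366   32.14943185]
slot_inner_end 0.87 [ 525.08205289 -112.28188589   34.19861424]
slot_mouth_end 0.92 [ 619.85883959 -131.64325975   26.43730597]
```

View pics/c5.png

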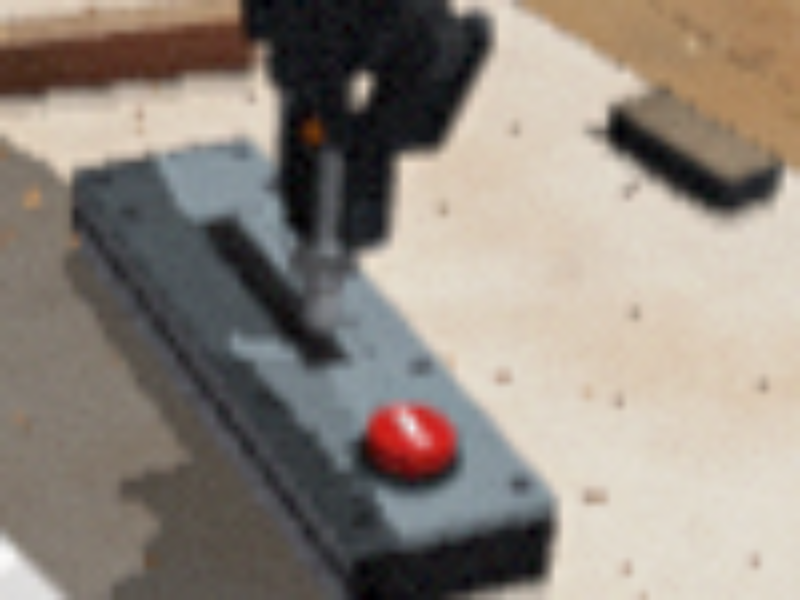

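```bash
python3 - <<'E'
from h import *
s=snap('scene')
a=ray(s,340.6,235,29);b=ray(s,328.1,217.75,29);print('inner',a,'mouth',b,np.linalg.norm(b-a))
c=(a+b)/2;u=np.array([.9795,-.2016,0]);n=np.array([.2016,.9795,0])
for z in (37,39,41):
    t=ray(s,340.2,230.6,z); print(z,t,(t-c)@u,(t-c)@n)
d=manip.state()['tcp_pos']; print(d,(d-[573.5,-120.1,0])@u,(d-[573.5,-120.1,0])@n)
# auto: dark slot pixels & silver pin pixels
img=s['img'].astype(int); g=img.sum(2)
for r in range(214,240): print(r,' '.join('%3d'%(g[r,c]//3) for c in range(322,352)))
E
```

```text
inner [ 529.834752   -112.99443918   29.        ] mouth [ 610.44487972 -133.01947591   29.        ] 83.06018774634293
37 [ 536.32258582 -116.10566759   37.        ] -34.51527687289657 -0.057740072668187675
39 [ 533.95785748 -114.21681206   39.        ] -37.21232156316164 1.31566468680352
41 [ 531.59312913 -112.32795653   41.        ] -39.90936625342673 2.689069446275339
[ 537.50538869 -115.85173097   73.14216766] -36.11317281746268 -3.095334123714182
214 152 149 147 147 149 145 146 150 151 148 147 134 109  41   7  14  13  42  76  93  69  27  21  31  35  17  59 148 211 205
215 137 151 151 147 148 151 149 135 141 147 143 153 143  71  19   6  18  36  81  88  63  26  33  33  24  31  75 162 213 210
216  97 137 149 147 136 132 121 116 138 140 143 156 147  84  14   0  13  37  82  93  51  25  41  41  29  41  84 172 213 208
217  79  97 116 108  89  74  63  84 136 144 152 145 148 112  34   0  10  48  84  88  50  23  41  37  18  31  88 183 213 209
218  84  83  74  52  33  36  25  43 100 143 154 138 154 140  59  11  22  47  92  86  36  21  35  33  33  28  90 191 213 212
219  77  81  82  73  44  
[... 1878 characters left out ...]
 143 143 145 142 132  81  24  32  27  27  49 101 139 142 127 149 149 150 144 146
235  54  45  68  73  56  53  58  57  62  82 126 128 129 130 123 101  51  52  64  89 101 112 143 154 147 148 147 151 145 121
236  76  55  49  70  75  55  59  55  58  72 107 126 126 128 128 121 102 101 107 136 156 155 153 152 144 148 148 149 146 122
237  92  76  50  44  74  76  58  59  60  59  75 109 131 128 128 126 127 129 128 134 155 155 148 146 146 148 151 147 147 146
238  91  89  62  41  57  78  63  54  58  57  58  75 117 127 131 129 129 126 122 129 145 154 153 150 152 147 145 150 151 150
239  81  78  73  50  48  70  73  60  64  58  46  42  83 110 125 128 125 126 122 123 138 152 150 149 152 148 150 147 148 151
```

```bash
python3 - <<'E'
from h import *
s=snap('scene')
u=np.array([.9795,-.2016,0]);n=np.array([.2016,.9795,0]);c0=np.array([573.5,-120.1,29])
for p in [(329.9,222),(333.2,226),(339.3,233)]:
    w=ray(s,*p,29)-c0; print('line',w@u,w@n)
for p in [(339.7,235),(327.8,217.6)]:
    w=ray(s,*p,29)-c0; print('end',w@u,w@n)
d=manip.state()['tcp_pos']; print(d)
for k in (0,3,6):
  for o in (-3,0,3):
    P=d+k*n+o*u; tip=proj(s,[P[0],P[1],P[2]-33.8]); col=proj(s,[P[0],P[1],P[2]-11.8]); print(k,o,tip,col)
E
```

```text
line 18.35843860403602 -1.2823649363309202
line -1.6005255270259977 -1.4792174096229946
line -35.28032228062075 -2.5500740237261734
end -43.46856046969411 0.19403191116235183
end 39.73545338081707 -4.773461926179572
[ 537.45157871 -115.82655646   73.06121782]
0 -3 [340.40413728 230.28052265] [340.89178228 222.59573502]
0 0 [339.8750483  229.63478299] [340.35504213 221.96222635]
0 3 [339.348676   228.99235898] [339.8210911  221.33200965]
3 -3 [339.26753856 230.51461277] [339.74182391 222.82643652]
3 0 [338.74095531 229.8677549 ] [339.20764839 222.19181485]
3 3 [338.21707804 229.22422106] [338.6762509 221.5604936]
6 -3 [338.12912005 230.74907768] [338.59000207 223.05751186]
6 0 [337.60505123 230.10109885] [338.05840019 222.42177443]
6 3 [337.08367761 229.45645247] [337.52956518 221.78934587]
```

>>> step_arm:
  series:
    - {"tx":0,"ty":0,"tz":0.005,"rx":0,"ry":0,"rz":0}
    - {"tx":0,"ty":0,"tz":0.01,"rx":0,"ry":0,"rz":0}
    - {"tx":0,"ty":0,"tz":0.014,"rx":0,"ry":0,"rz":0}
    - {"tx":0,"ty":0,"tz":0.014,"rx":0,"ry":0,"rz":0}
    - {"tx":0,"ty":0,"tz":0.014,"rx":0,"ry":0,"rz":0}

```text
time: 8.83
tcp_pos: [537.1, -115.7, 61.3]
orientation: [-0.001, 0.775, 0.631, -0.001]
wrist_force: [0.1, 0.2, -0.8]
width: 22.4
finger_force: 58.8
```

>>> step_arm:
  series:
    - {"tx":0,"ty":0,"tz":0.0015,"rx":0,"ry":0,"rz":0}
    - {"tx":0,"ty":0,"tz":0.003,"rx":0,"ry":0,"rz":0}
    - {"tx":0,"ty":0,"tz":0.003,"rx":0,"ry":0,"rz":0}

```text
time: 9.08
tcp_pos: [537.3, -115.8, 59.1]
orientation: [-0.001, 0.775, 0.631, -0.001]
wrist_force: [-0.2, 0.9, -0.7]
width: 22.5
finger_force: 58.8
```

>>> step_arm:
  series:
    - {"tx":0,"ty":0,"tz":0.0015,"rx":0,"ry":0,"rz":0}
    - {"tx":0,"ty":0,"tz":0.0015,"rx":0,"ry":0,"rz":0}

```text
time: 9.25
tcp_pos: [537.3, -115.8, 58.0]
orientation: [-0.001, 0.775, 0.631, -0.001]
wrist_force: [-0.6, -0.4, -1.4]
width: 22.2
finger_force: 58.8
```

>>> step_arm:
  series:
    - {"tx":0,"ty":0,"tz":0.0012,"rx":0,"ry":0,"rz":0}
    - {"tx":0,"ty":0,"tz":0.0012,"rx":0,"ry":0,"rz":0}

```text
time: 9.42
tcp_pos: [537.4, -115.8, 57.2]
orientation: [-0.001, 0.775, 0.631, -0.0]
wrist_force: [0.4, -0.3, 0.0]
width: 22.1
finger_force: 58.8
```

>>> step_arm:
  series:
    - {"tx":0,"ty":0,"tz":0.0012,"rx":0,"ry":0,"rz":0}
    - {"tx":0,"ty":0,"tz":0.0012,"rx":0,"ry":0,"rz":0}

```text
time: 9.58
tcp_pos: [537.6, -115.8, 57.0]
orientation: [-0.0, 0.776, 0.631, -0.001]
wrist_force: [-2.1, 0.8, 8.4]
width: 22.6
finger_force: 60.0
```

>>> step_arm:
  series:
    - {"tx":0,"ty":0,"tz":0.001,"rx":0,"ry":0,"rz":0}
    - {"tx":0,"ty":0,"tz":0.001,"rx":0,"ry":0,"rz":0}

```text
time: 9.75
tcp_pos: [537.7, -115.8, 56.8]
orientation: [-0.0, 0.776, 0.631, -0.001]
wrist_force: [-4.1, 0.9, 14.9]
width: 22.2
finger_force: 60.9
```

>>> step_arm:
  series:
    - {"tx":0,"ty":0,"tz":-0.001,"rx":0,"ry":0,"rz":0}
    - {"tx":0,"ty":0.0025,"tz":-0.001,"rx":0,"ry":0,"rz":0}
    - {"tx":0,"ty":0.0025,"tz":-0.001,"rx":0,"ry":0,"rz":0}

```text
time: 10.0
tcp_pos: [538.1, -115.9, 56.9]
orientation: [-0.001, 0.775, 0.631, -0.002]
wrist_force: [-5.8, 0.2, 12.8]
width: 22.4
finger_force: 60.8
```

>>> step_arm:
  series:
    - {"tx":0,"ty":0.002,"tz":0,"rx":0,"ry":0,"rz":0}
    - {"tx":0,"ty":0.004,"tz":0,"rx":0,"ry":0,"rz":0}
    - {"tx":0,"ty":0.004,"tz":0,"rx":0,"ry":0,"rz":0}

```text
time: 10.25
tcp_pos: [540.8, -116.5, 56.8]
orientation: [-0.002, 0.775, 0.631, -0.002]
wrist_force: [-6.3, 1.7, 13.8]
width: 22.9
finger_force: 60.9
```

>>> step_arm:
  series:
    - {"tx":0,"ty":0.002,"tz":-0.0008,"rx":0,"ry":0,"rz":0}
    - {"tx":0,"ty":0.0045,"tz":-0.0008,"rx":0,"ry":0,"rz":0}
    - {"tx":0,"ty":0.0045,"tz":-0.0008,"rx":0,"ry":0,"rz":0}

```text
time: 10.5
tcp_pos: [544.8, -117.3, 57.0]
orientation: [-0.001, 0.775, 0.631, -0.002]
wrist_force: [-4.4, 1.1, 7.1]
width: 22.5
finger_force: 59.8
```

>>> step_arm:
  series:
    - {"tx":0,"ty":0.0025,"tz":0,"rx":0,"ry":0,"rz":0}
    - {"tx":0,"ty":0.0045,"tz":0,"rx":0,"ry":0,"rz":0}
    - {"tx":0,"ty":0.0045,"tz":0,"rx":0,"ry":0,"rz":0}

```text
time: 10.75
tcp_pos: [547.4, -117.8, 56.9]
orientation: [-0.002, 0.775, 0.631, -0.002]
wrist_force: [-6.7, 0.4, 9.7]
width: 22.2
finger_force: 60.5
```

>>> step_arm:
  series:
    - {"tx":0,"ty":0.0025,"tz":-0.0003,"rx":0,"ry":0,"rz":0}
    - {"tx":0,"ty":0.005,"tz":-0.0003,"rx":0,"ry":0,"rz":0}
    - {"tx":0,"ty":0.005,"tz":-0.0003,"rx":0,"ry":0,"rz":0}

```text
time: 11.0
tcp_pos: [552.8, -119.0, 57.1]
orientation: [-0.001, 0.775, 0.631, -0.001]
wrist_force: [-1.7, 0.2, 4.0]
width: 22.6
finger_force: 59.5
```

>>> step_arm:
  series:
    - {"tx":0,"ty":0.0025,"tz":0,"rx":0,"ry":0,"rz":0}
    - {"tx":0,"ty":0.005,"tz":0,"rx":0,"ry":0,"rz":0}
    - {"tx":0,"ty":0.005,"tz":0,"rx":0,"ry":0,"rz":0}

```text
time: 11.25
tcp_pos: [556.5, -119.8, 57.1]
orientation: [-0.001, 0.775, 0.631, -0.001]
wrist_force: [-4.3, 1.4, 4.5]
width: 22.6
finger_force: 59.8
```

>>> step_arm:
  series:
    - {"tx":0,"ty":0.0025,"tz":0.0002,"rx":0,"ry":0,"rz":0}
    - {"tx":0,"ty":0.005,"tz":0.0002,"rx":0,"ry":0,"rz":0}
    - {"tx":0,"ty":0.005,"tz":0.0002,"rx":0,"ry":0,"rz":0}

```text
time: 11.5
tcp_pos: [559.6, -120.4, 56.9]
orientation: [-0.002, 0.775, 0.631, -0.002]
wrist_force: [-6.9, 1.3, 9.8]
width: 22.4
finger_force: 60.5
```

>>> step_arm:
  series:
    - {"tx":0,"ty":0.0025,"tz":0,"rx":0,"ry":0,"rz":0}
    - {"tx":0,"ty":0.005,"tz":0,"rx":0,"ry":0,"rz":0}
    - {"tx":0,"ty":0.005,"tz":0,"rx":0,"ry":0,"rz":0}

```text
time: 11.75
tcp_pos: [563.6, -121.2, 57.0]
orientation: [-0.002, 0.775, 0.631, -0.002]
wrist_force: [-6.1, 1.3, 9.3]
width: 22.5
finger_force: 60.5
```

>>> step_arm:
  series:
    - {"tx":0,"ty":0.0025,"tz":-0.0003,"rx":0,"ry":0,"rz":0}
    - {"tx":0,"ty":0.005,"tz":-0.0003,"rx":0,"ry":0,"rz":0}
    - {"tx":0,"ty":0.005,"tz":-0.0003,"rx":0,"ry":0,"rz":0}

```text
time: 12.0
tcp_pos: [569.2, -122.4, 57.2]
orientation: [-0.001, 0.775, 0.631, -0.0]
wrist_force: [-2.5, 0.0, 3.1]
width: 22.7
finger_force: 59.3
```

>>> step_arm:
  series:
    - {"tx":0,"ty":0.0025,"tz":0,"rx":0,"ry":0,"rz":0}
    - {"tx":0,"ty":0.005,"tz":0,"rx":0,"ry":0,"rz":0}
    - {"tx":0,"ty":0.005,"tz":0,"rx":0,"ry":0,"rz":0}

```text
time: 12.25
tcp_pos: [572.8, -123.1, 57.1]
orientation: [-0.001, 0.776, 0.631, -0.001]
wrist_force: [-3.3, 1.4, 3.8]
width: 22.5
finger_force: 59.6
```

>>> step_arm:
  series:
    - {"tx":0,"ty":0.0025,"tz":0.0001,"rx":0,"ry":0,"rz":0}
    - {"tx":0,"ty":0.005,"tz":0.0001,"rx":0,"ry":0,"rz":0}
    - {"tx":0,"ty":0.005,"tz":0.0001,"rx":0,"ry":0,"rz":0}

```text
time: 12.5
tcp_pos: [575.8, -123.7, 57.0]
orientation: [-0.002, 0.775, 0.631, -0.002]
wrist_force: [-6.6, 1.1, 8.4]
width: 22.4
finger_force: 60.4
```

>>> step_arm:
  series:
    - {"tx":0,"ty":0.0025,"tz":0,"rx":0,"ry":0,"rz":0}
    - {"tx":0,"ty":0.005,"tz":0,"rx":0,"ry":0,"rz":0}
    - {"tx":0,"ty":0.005,"tz":0,"rx":0,"ry":0,"rz":0}

```text
time: 12.75
tcp_pos: [579.7, -124.6, 57.0]
orientation: [-0.001, 0.775, 0.631, -0.002]
wrist_force: [-7.3, 1.4, 7.7]
width: 22.8
finger_force: 60.4
```

>>> step_arm:
  series:
    - {"tx":0,"ty":0.0025,"tz":-0.0002,"rx":0,"ry":0,"rz":0}
    - {"tx":0,"ty":0.005,"tz":-0.0002,"rx":0,"ry":0,"rz":0}
    - {"tx":0,"ty":0.005,"tz":-0.0002,"rx":0,"ry":0,"rz":0}

```text
time: 13.0
tcp_pos: [585.3, -125.7, 57.2]
orientation: [-0.0, 0.776, 0.631, -0.0]
wrist_force: [-1.0, 0.5, 2.4]
width: 22.4
finger_force: 59.2
```

>>> step_arm:
  series:
    - {"tx":0,"ty":0.0025,"tz":0,"rx":0,"ry":0,"rz":0}
    - {"tx":0,"ty":0.005,"tz":0,"rx":0,"ry":0,"rz":0}
    - {"tx":0,"ty":0.005,"tz":0,"rx":0,"ry":0,"rz":0}

```text
time: 13.25
tcp_pos: [589.0, -126.5, 57.1]
orientation: [-0.0, 0.776, 0.631, -0.0]
wrist_force: [-2.1, 1.4, 3.1]
width: 22.5
finger_force: 59.4
```

>>> step_arm:
  series:
    - {"tx":0,"ty":0.0025,"tz":0.0003,"rx":0,"ry":0,"rz":0}
    - {"tx":0,"ty":0.005,"tz":0.0003,"rx":0,"ry":0,"rz":0}
    - {"tx":0,"ty":0.005,"tz":0.0003,"rx":0,"ry":0,"rz":0}

```text
time: 13.5
tcp_pos: [592.1, -127.1, 57.0]
orientation: [-0.001, 0.775, 0.631, -0.001]
wrist_force: [-4.7, 1.3, 6.2]
width: 22.8
finger_force: 60.3
```

>>> step_arm:
  series:
    - {"tx":0,"ty":0.0025,"tz":0,"rx":0,"ry":0,"rz":0}
    - {"tx":0,"ty":0.005,"tz":0,"rx":0,"ry":0,"rz":0}
    - {"tx":0,"ty":0.005,"tz":0,"rx":0,"ry":0,"rz":0}

```text
time: 13.75
tcp_pos: [597.5, -128.2, 56.9]
orientation: [0.0, 0.775, 0.631, 0.0]
wrist_force: [-0.5, 0.9, 0.6]
width: 22.1
finger_force: 58.8
```

>>> step_arm:
  series:
    - {"tx":0,"ty":0,"tz":0.001,"rx":0,"ry":0,"rz":0}
    - {"tx":0,"ty":0,"tz":0.001,"rx":0,"ry":0,"rz":0}

```text
time: 13.92
tcp_pos: [597.3, -128.2, 56.0]
orientation: [-0.0, 0.776, 0.631, 0.0]
wrist_force: [0.5, -0.1, -0.7]
width: 22.7
finger_force: 58.7
```

>>> step_arm:
  series:
    - {"tx":0,"ty":0,"tz":0.0015,"rx":0,"ry":0,"rz":0}
    - {"tx":0,"ty":0,"tz":0.0015,"rx":0,"ry":0,"rz":0}

```text
time: 14.08
tcp_pos: [597.5, -128.2, 55.1]
orientation: [0.0, 0.776, 0.631, 0.0]
wrist_force: [2.3, -0.5, 0.2]
width: 22.3
finger_force: 58.6
```

>>> step_arm:
  series:
    - {"tx":0,"ty":0,"tz":0.001,"rx":0,"ry":0,"rz":0}
    - {"tx":0,"ty":0,"tz":0.001,"rx":0,"ry":0,"rz":0}

```text
time: 14.25
tcp_pos: [597.6, -128.2, 54.6]
orientation: [0.0, 0.776, 0.631, 0.0]
wrist_force: [3.2, -0.1, 1.6]
width: 22.3
finger_force: 58.7
```

>>> step_arm:
  series:
    - {"tx":0,"ty":0.003,"tz":0,"rx":0,"ry":0,"rz":0}
    - {"tx":0,"ty":0.003,"tz":0,"rx":0,"ry":0,"rz":0}
    - {"tx":0,"ty":0.003,"tz":0.0015,"rx":0,"ry":0,"rz":0}
    - {"tx":0,"ty":0.003,"tz":0.0015,"rx":0,"ry":0,"rz":0}

```text
time: 14.58
tcp_pos: [598.7, -128.5, 52.6]
orientation: [-0.001, 0.775, 0.631, -0.001]
wrist_force: [0.8, 0.4, 0.7]
width: 22.4
finger_force: 58.6
```

>>> step_arm:
  series:
    - {"tx":0,"ty":0,"tz":0.0015,"rx":0,"ry":0,"rz":0}
    - {"tx":0,"ty":0,"tz":0.0015,"rx":0,"ry":0,"rz":0}

```text
time: 14.75
tcp_pos: [599.1, -128.5, 51.5]
orientation: [-0.0, 0.775, 0.631, -0.0]
wrist_force: [2.5, -0.2, -1.3]
width: 22.6
finger_force: 58.6
```

>>> step_arm:
  series:
    - {"tx":0,"ty":0.001,"tz":0,"rx":0,"ry":0,"rz":0}
    - {"tx":0,"ty":0.001,"tz":0.0013,"rx":0,"ry":0,"rz":0}
    - {"tx":0,"ty":0.001,"tz":0.0013,"rx":0,"ry":0,"rz":0}

```text
time: 15.0
tcp_pos: [599.4, -128.6, 50.4]
orientation: [-0.001, 0.775, 0.631, -0.001]
wrist_force: [0.9, -0.1, -0.3]
width: 22.6
finger_force: 58.7
```

>>> step_arm:
  series:
    - {"tx":0,"ty":0,"tz":0.0013,"rx":0,"ry":0,"rz":0}
    - {"tx":0,"ty":0,"tz":0.0013,"rx":0,"ry":0,"rz":0}

```text
time: 15.17
tcp_pos: [599.5, -128.6, 49.4]
orientation: [-0.001, 0.775, 0.631, -0.001]
wrist_force: [1.5, 0.0, -1.4]
width: 22.5
finger_force: 58.7
```

>>> step_arm:
  series:
    - {"tx":0,"ty":0,"tz":0.0013,"rx":0,"ry":0,"rz":0}
    - {"tx":0,"ty":0,"tz":0.0013,"rx":0,"ry":0,"rz":0}

```text
time: 15.33
tcp_pos: [599.5, -128.7, 48.4]
orientation: [-0.001, 0.775, 0.631, -0.001]
wrist_force: [1.5, 0.5, -0.4]
width: 22.2
finger_force: 58.7
```

>>> step_arm:
  series:
    - {"tx":0,"ty":0,"tz":0.0013,"rx":0,"ry":0,"rz":0}
    - {"tx":0,"ty":0,"tz":0.0013,"rx":0,"ry":0,"rz":0}

```text
time: 15.5
tcp_pos: [599.5, -129.0, 47.4]
orientation: [-0.001, 0.776, 0.631, -0.001]
wrist_force: [1.2, -0.6, 0.1]
width: 22.4
finger_force: 58.8
```

>>> step_arm:
  series:
    - {"tx":0,"ty":0,"tz":0.001,"rx":0,"ry":0,"rz":0}
    - {"tx":0,"ty":0,"tz":0.001,"rx":0,"ry":0,"rz":0}

```text
time: 15.67
tcp_pos: [599.5, -129.2, 46.7]
orientation: [-0.0, 0.776, 0.631, -0.001]
wrist_force: [1.4, -1.9, 0.9]
width: 22.5
finger_force: 58.9
```

>>> step_arm:
  series:
    - {"tx":0,"ty":0,"tz":0.001,"rx":0,"ry":0,"rz":0}
    - {"tx":0,"ty":0,"tz":0.001,"rx":0,"ry":0,"rz":0}

```text
time: 15.83
tcp_pos: [599.5, -129.2, 46.0]
orientation: [-0.0, 0.776, 0.631, -0.001]
wrist_force: [-0.0, -2.9, 3.5]
width: 22.6
finger_force: 59.2
```

>>> step_arm:
  series:
    - {"tx":-0.0008,"ty":0,"tz":0.001,"rx":0,"ry":0,"rz":0}
    - {"tx":-0.0008,"ty":0,"tz":0.001,"rx":0,"ry":0,"rz":0}

```text
time: 16.0
tcp_pos: [599.6, -129.3, 45.4]
orientation: [-0.001, 0.776, 0.631, -0.0]
wrist_force: [0.2, -2.2, 4.5]
width: 22.3
finger_force: 59.5
```

>>> step_arm:
  series:
    - {"tx":0,"ty":0,"tz":0.0008,"rx":0,"ry":0,"rz":0}
    - {"tx":0,"ty":0,"tz":0.0008,"rx":0,"ry":0,"rz":0}

```text
time: 16.17
tcp_pos: [599.7, -129.1, 44.8]
orientation: [-0.0, 0.775, 0.631, -0.0]
wrist_force: [0.1, -1.6, 3.6]
width: 22.3
finger_force: 59.4
```

>>> step_arm:
  series:
    - {"tx":-0.0004,"ty":0,"tz":0.001,"rx":0,"ry":0,"rz":0}
    - {"tx":-0.0004,"ty":0,"tz":0.001,"rx":0,"ry":0,"rz":0}

```text
time: 16.33
tcp_pos: [599.7, -129.3, 43.8]
orientation: [-0.001, 0.775, 0.631, -0.0]
wrist_force: [0.5, -0.8, 2.3]
width: 22.5
finger_force: 59.4
```

>>> step_arm:
  series:
    - {"tx":0,"ty":0,"tz":0.001,"rx":0,"ry":0,"rz":0}
    - {"tx":0,"ty":0,"tz":0.001,"rx":0,"ry":0,"rz":0}

```text
time: 16.5
tcp_pos: [599.7, -129.3, 42.9]
orientation: [-0.001, 0.775, 0.631, -0.0]
wrist_force: [1.8, -1.4, 1.9]
width: 22.9
finger_force: 59.3
```

>>> step_arm:
  series:
    - {"tx":0,"ty":0,"tz":0.001,"rx":0,"ry":0,"rz":0}
    - {"tx":0,"ty":0,"tz":0.001,"rx":0,"ry":0,"rz":0}

```text
time: 16.67
tcp_pos: [599.8, -129.3, 42.7]
orientation: [-0.0, 0.775, 0.631, -0.0]
wrist_force: [-1.2, -0.9, 8.6]
width: 22.4
finger_force: 60.0
```

>>> step_arm:
  series:
    - {"tx":0,"ty":0,"tz":0.0006,"rx":0,"ry":0,"rz":0}
    - {"tx":0,"ty":0,"tz":0.0006,"rx":0,"ry":0,"rz":0}

```text
time: 16.83
tcp_pos: [599.8, -129.3, 42.6]
orientation: [-0.0, 0.775, 0.631, -0.0]
wrist_force: [-2.1, -0.2, 11.8]
width: 22.9
finger_force: 60.3
```

>>> step_arm:
  series:
    - {"tx":0,"ty":0,"tz":-0.0008,"rx":0,"ry":0,"rz":0}
    - {"tx":0,"ty":0,"tz":-0.0008,"rx":0,"ry":0,"rz":0}
    - {"tx":0,"ty":0,"tz":-0.0008,"rx":0,"ry":0,"rz":0}

```text
time: 17.08
tcp_pos: [599.7, -129.3, 42.7]
orientation: [-0.0, 0.775, 0.631, -0.0]
wrist_force: [-0.7, -0.4, 7.6]
width: 22.5
finger_force: 59.5
```

>>> step_arm:
  series:
    - {"tx":0,"ty":0.0013,"tz":0,"rx":0,"ry":0,"rz":0}
    - {"tx":0,"ty":0.0026,"tz":0,"rx":0,"ry":0,"rz":0}
    - {"tx":0,"ty":0.004,"tz":0,"rx":0,"ry":0,"rz":0}
    - {"tx":0,"ty":0.004,"tz":0,"rx":0,"ry":0,"rz":0}

```text
time: 17.42
tcp_pos: [600.2, -129.4, 42.6]
orientation: [-0.003, 0.775, 0.631, -0.002]
wrist_force: [-8.2, 0.5, 16.2]
width: 22.7
finger_force: 61.0
```

>>> step_arm:
  series:
    - {"tx":0,"ty":0.0005,"tz":-0.0009,"rx":0,"ry":0,"rz":0}
    - {"tx":0,"ty":0.0015,"tz":-0.0009,"rx":0,"ry":0,"rz":0}
    - {"tx":0,"ty":0.0015,"tz":-0.0009,"rx":0,"ry":0,"rz":0}

```text
time: 17.67
tcp_pos: [600.3, -129.5, 42.6]
orientation: [-0.003, 0.775, 0.632, -0.003]
wrist_force: [-8.9, -0.2, 12.7]
width: 22.4
finger_force: 60.8
```

>>> step_arm:
  series:
    - {"tx":0,"ty":0.001,"tz":0,"rx":0,"ry":0,"rz":0}
    - {"tx":0,"ty":0.002,"tz":0,"rx":0,"ry":0,"rz":0}
    - {"tx":0,"ty":0.002,"tz":0,"rx":0,"ry":0,"rz":0}

```text
time: 17.92
tcp_pos: [600.6, -129.5, 42.6]
orientation: [-0.004, 0.775, 0.632, -0.004]
wrist_force: [-12.4, 1.7, 17.2]
width: 22.6
finger_force: 61.5
```

>>> step_arm:
  series:
    - {"tx":0,"ty":0,"tz":-0.001,"rx":0,"ry":0,"rz":0}
    - {"tx":0,"ty":0,"tz":-0.0018,"rx":0,"ry":0,"rz":0}
    - {"tx":0,"ty":0,"tz":-0.0018,"rx":0,"ry":0,"rz":0}

```text
time: 18.17
tcp_pos: [601.5, -129.9, 42.9]
orientation: [-0.003, 0.775, 0.632, -0.003]
wrist_force: [-5.6, -0.2, 2.8]
width: 22.4
finger_force: 59.9
```

>>> step_arm:
  series:
    - {"tx":0,"ty":0.001,"tz":0,"rx":0,"ry":0,"rz":0}
    - {"tx":0,"ty":0.001,"tz":0,"rx":0,"ry":0,"rz":0}

```text
time: 18.33
tcp_pos: [602.0, -130.0, 42.8]
orientation: [-0.004, 0.775, 0.631, -0.003]
wrist_force: [-6.9, 0.6, 3.9]
width: 22.6
finger_force: 60.1
```

>>> step_arm:
  series:
    - {"tx":0,"ty":0.001,"tz":-0.0002,"rx":0,"ry":0,"rz":0}
    - {"tx":0,"ty":0.0025,"tz":-0.0004,"rx":0,"ry":0,"rz":0}
    - {"tx":0,"ty":0.0025,"tz":-0.0004,"rx":0,"ry":0,"rz":0}

```text
time: 18.58
tcp_pos: [602.5, -130.1, 42.8]
orientation: [-0.005, 0.775, 0.632, -0.005]
wrist_force: [-10.0, 1.4, 6.5]
width: 22.9
finger_force: 60.4
```

>>> step_arm:
  series:
    - {"tx":0,"ty":0.001,"tz":-0.0001,"rx":0,"ry":0,"rz":0}
    - {"tx":0,"ty":0.0025,"tz":-0.0002,"rx":0,"ry":0,"rz":0}
    - {"tx":0,"ty":0.0025,"tz":-0.0002,"rx":0,"ry":0,"rz":0}

```text
time: 18.83
tcp_pos: [604.1, -130.4, 42.8]
orientation: [-0.005, 0.775, 0.632, -0.005]
wrist_force: [-10.8, 1.5, 6.8]
width: 22.7
finger_force: 60.4
```

>>> step_arm:
  series:
    - {"tx":0,"ty":0.0015,"tz":-0.0001,"rx":0,"ry":0,"rz":0}
    - {"tx":0,"ty":0.003,"tz":-0.0002,"rx":0,"ry":0,"rz":0}
    - {"tx":0,"ty":0.003,"tz":-0.0002,"rx":0,"ry":0,"rz":0}

```text
time: 19.08
tcp_pos: [606.5, -130.9, 42.8]
orientation: [-0.005, 0.775, 0.632, -0.005]
wrist_force: [-10.5, 1.4, 4.4]
width: 22.7
finger_force: 60.3
```

>>> step_arm:
  series:
    - {"tx":0,"ty":0.0015,"tz":0,"rx":0,"ry":0,"rz":0}
    - {"tx":0,"ty":0.003,"tz":0,"rx":0,"ry":0,"rz":0}
    - {"tx":0,"ty":0.003,"tz":0,"rx":0,"ry":0,"rz":0}

```text
time: 19.33
tcp_pos: [608.9, -131.5, 42.8]
orientation: [-0.005, 0.775, 0.632, -0.005]
wrist_force: [-9.7, 1.4, 4.9]
width: 22.6
finger_force: 60.3
```

```bash
python3 - <<'E'
from h import *
plan([613,-131,42.7],1.368)
s=snap('scene')
for n in ['index_pin','pin_collar','slot_center','slot_inner_end','slot_mouth_end']:
    for r in eyes.pinpoint(s,n)[:1]: print(n,r['confidence'],world(s,r['location']))
c=s['img'][185:260,290:390]; cv2.imwrite('pics/c6.png',cv2.resize(c,None,fx=8,fy=8)[...,::-1])
E
```

```text
t 19.3333 tcp [ 608.9 -131.5   42.8] F [-9.7  1.4  4.9] w 22.6
shift [0.0016 0.0049 0.    ] turn [-0.0088  0.0006 -0.0006]
index_pin 0.41 [ 603.37505569 -127.54866763    7.35199267]
pin_collar 0.4 [ 603.60201504 -132.77520109   36.06665509]
slot_center 0.98 [ 574.20104382 -119.01636617   29.60388841]
slot_inner_end 0.61 [ 526.81914277 -112.21992217   29.1203587 ]
slot_mouth_end 0.9 [ 618.66246334 -131.85660203   29.90475012]
```

View pics/c6.png

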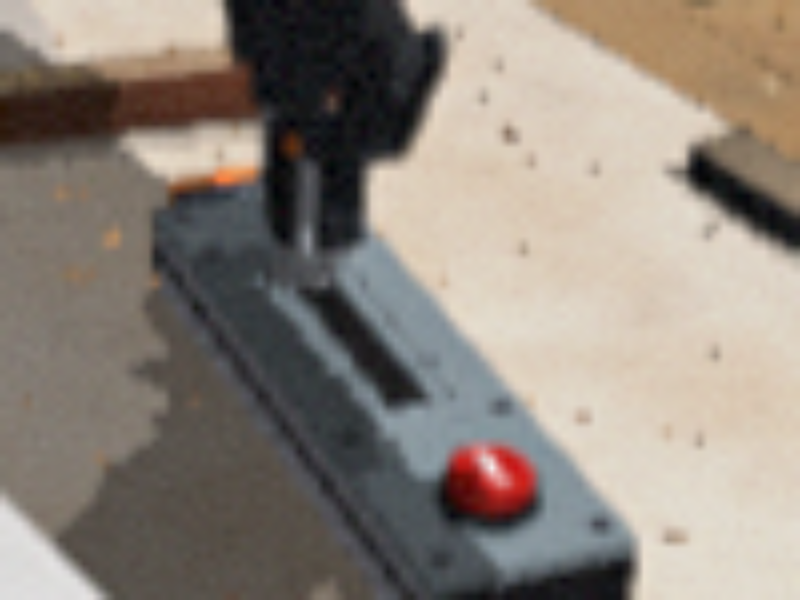

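>>> step_arm:
  series:
    - {"tx":0,"ty":0.0015,"tz":0,"rx":0,"ry":0,"rz":0}
    - {"tx":0,"ty":0.003,"tz":0,"rx":0,"ry":0,"rz":0}
    - {"tx":0,"ty":0.003,"tz":0,"rx":0,"ry":0,"rz":0}

```text
time: 19.88
tcp_pos: [610.5, -131.8, 42.8]
orientation: [-0.006, 0.775, 0.632, -0.005]
wrist_force: [-12.4, 1.5, 7.9]
width: 22.5
finger_force: 60.7
```

>>> step_arm:
  series:
    - {"tx":0,"ty":0.0012,"tz":0,"rx":0,"ry":0,"rz":0}
    - {"tx":0,"ty":0.002,"tz":0,"rx":0,"ry":0,"rz":0}
    - {"tx":0,"ty":0.002,"tz":0,"rx":0,"ry":0,"rz":0}

```text
time: 20.13
tcp_pos: [611.0, -131.9, 42.8]
orientation: [-0.006, 0.775, 0.632, -0.006]
wrist_force: [-15.0, 2.3, 11.7]
width: 22.4
finger_force: 61.2
```

>>> step_arm:
  series:
    - {"tx":0,"ty":0,"tz":-0.0009,"rx":0,"ry":0,"rz":0}
    - {"tx":0,"ty":0,"tz":-0.0009,"rx":0,"ry":0,"rz":0}

```text
time: 20.3
tcp_pos: [611.0, -131.9, 42.9]
orientation: [-0.006, 0.775, 0.632, -0.006]
wrist_force: [-12.6, 1.5, 5.2]
width: 22.5
finger_force: 60.5
```

>>> step_arm:
  series:
    - {"tx":0,"ty":0.001,"tz":0,"rx":0,"ry":0,"rz":0}
    - {"tx":0,"ty":0.0015,"tz":0,"rx":0,"ry":0,"rz":0}
    - {"tx":0,"ty":0.0015,"tz":0,"rx":0,"ry":0,"rz":0}

```text
time: 20.55
tcp_pos: [611.6, -132.0, 42.9]
orientation: [-0.007, 0.775, 0.632, -0.006]
wrist_force: [-16.0, 2.9, 7.9]
width: 22.6
finger_force: 60.9
```

>>> step_arm:
  series:
    - {"tx":0,"ty":-0.003,"tz":0.0003,"rx":0,"ry":0,"rz":0}
    - {"tx":0,"ty":-0.005,"tz":0.0005,"rx":0,"ry":0,"rz":0}
    - {"tx":0,"ty":-0.005,"tz":0.0005,"rx":0,"ry":0,"rz":0}

```text
time: 20.8
tcp_pos: [611.3, -132.0, 43.1]
orientation: [-0.004, 0.775, 0.632, -0.004]
wrist_force: [-7.2, 0.1, -0.3]
width: 22.4
finger_force: 59.6
```

>>> step_arm:
  series:
    - {"tx":0,"ty":-0.0025,"tz":0.001,"rx":0,"ry":0,"rz":0}
    - {"tx":0,"ty":-0.0035,"tz":0.0015,"rx":0,"ry":0,"rz":0}
    - {"tx":0,"ty":-0.0035,"tz":0.0015,"rx":0,"ry":0,"rz":0}

```text
time: 21.05
tcp_pos: [611.1, -131.9, 43.0]
orientation: [-0.002, 0.775, 0.631, -0.002]
wrist_force: [-4.3, 1.2, -2.7]
width: 22.7
finger_force: 59.4
```

>>> step_arm:
  series:
    - {"tx":0,"ty":-0.0015,"tz":0.0012,"rx":0,"ry":0,"rz":0}
    - {"tx":0,"ty":-0.0025,"tz":0.002,"rx":0,"ry":0,"rz":0}
    - {"tx":0,"ty":-0.0025,"tz":0.002,"rx":0,"ry":0,"rz":0}

```text
time: 21.3
tcp_pos: [611.0, -131.9, 42.9]
orientation: [-0.001, 0.775, 0.631, -0.001]
wrist_force: [-5.3, 1.1, 4.0]
width: 22.5
finger_force: 60.0
```

>>> step_arm:
  series:
    - {"tx":0,"ty":-0.001,"tz":0.0006,"rx":0,"ry":0,"rz":0}
    - {"tx":0,"ty":-0.001,"tz":0.0006,"rx":0,"ry":0,"rz":0}

```text
time: 21.47
tcp_pos: [611.0, -131.9, 42.8]
orientation: [-0.0, 0.775, 0.631, -0.0]
wrist_force: [-4.5, 0.4, 5.2]
width: 22.4
finger_force: 60.2
```

>>> step_arm:
  series:
    - {"tx":0,"ty":0,"tz":0,"rx":0,"ry":0,"rz":0}
    - {"tx":0,"ty":0,"tz":0,"rx":0,"ry":0,"rz":0}
    - {"tx":0,"ty":0,"tz":0,"rx":0,"ry":0,"rz":0}
    - {"tx":0,"ty":0,"tz":0,"rx":0,"ry":0,"rz":0}
    - {"tx":0,"ty":0,"tz":0,"rx":0,"ry":0,"rz":0}
  gripper: 0.8

```text
time: 21.88
tcp_pos: [610.8, -131.9, 42.2]
orientation: [-0.0, 0.775, 0.631, -0.0]
wrist_force: [0.6, -0.6, 0.1]
width: 68.2
finger_force: 0.0
```

Released; lift straight up and check.

>>> step_arm:
  series:
    - {"tx":0,"ty":0,"tz":-0.02,"rx":0,"ry":0,"rz":0}
    - {"tx":0,"ty":0,"tz":-0.06,"rx":0,"ry":0,"rz":0}
    - {"tx":0,"ty":0,"tz":-0.1,"rx":0,"ry":0,"rz":0}
    - {"tx":0,"ty":0,"tz":-0.14,"rx":0,"ry":0,"rz":0}
    - {"tx":0,"ty":0,"tz":-0.18,"rx":0,"ry":0,"rz":0}
    - {"tx":0,"ty":0,"tz":-0.2,"rx":0,"ry":0,"rz":0}
    - {"tx":-0.05,"ty":-0.05,"tz":-0.2,"rx":0,"ry":0,"rz":0}
    - {"tx":-0.1,"ty":-0.1,"tz":-0.2,"rx":0,"ry":0,"rz":0}
    - {"tx":-0.15,"ty":-0.15,"tz":-0.2,"rx":0,"ry":0,"rz":0}
    - {"tx":-0.2,"ty":-0.15,"tz":-0.2,"rx":0,"ry":0,"rz":0}
    - {"tx":-0.2,"ty":-0.15,"tz":-0.2,"rx":0,"ry":0,"rz":0}

```text
time: 22.8
tcp_pos: [458.5, -265.8, 202.5]
orientation: [-0.0, 0.775, 0.631, -0.001]
wrist_force: [1.1, -0.5, -0.4]
width: 68.5
finger_force: 0.0
```

```bash
python3 - <<'E'
from h import *
print(manip.state()['tcp_pos'])
s=snap('scene');t=snap('top')
for q in (s,t):
  for n in ['index_pin','pin_collar','slot_center','slot_mouth_end']:
    for r in eyes.pinpoint(q,n)[:1]: print(n,r['confidence'],world(q,r['location']))
img=t['img'].astype(int)
o=(img[...,0]>180)&(img[...,1]<150)&(img[...,2]<90); o[:,:300]=0;o[:,350:]=0
k,lab,st,c=cv2.connectedComponentsWithStats(o.astype(np.uint8))
for i in range(1,k):
  if st[i,4]>8: w=ray(t,*c[i],75)-[573.5,-120.1,75]; print(c[i],st[i,4],w@[.9795,-.2016,0],w@[.2016,.9795,0])
a=cv2.resize(s['img'][180:260,280:360],(400,400)); b=cv2.resize(t['img'][190:270,290:370],(400,400))
cv2.imwrite('pics/c7.png',np.hstack([a,b])[...,::-1])
E
```

```text
[ 458.52575745 -265.78191345  202.50585199]
index_pin 0.67 [ 602.08958439 -128.11667475    8.65004177]
pin_collar 0.43 [ 608.07798168 -132.13808778   33.15121184]
slot_center 0.63 [ 572.40692611 -120.09727237   30.76698059]
slot_mouth_end 0.87 [ 618.52882644 -135.06906112   28.02000935]
index_pin 0.48 [ 611.57827396 -128.00803168   10.81794164]
pin_collar 0.5 [ 609.14642795 -126.85395394   35.30802595]
slot_center 0.82 [ 570.47044005 -121.45045824   29.25904306]
slot_mouth_end 0.76 [ 621.47208703 -129.78123241   29.76914799]
[323.19047619 273.80952381] 21 -97.70352765994043 -0.6787990071443561
```

View pics/c7.png

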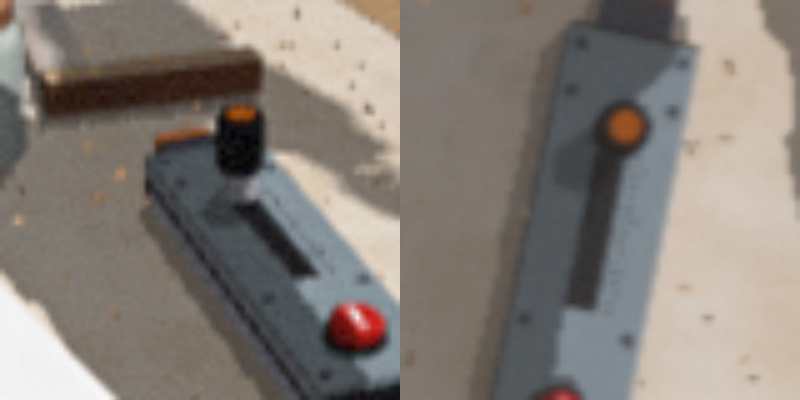

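```bash
python3 - <<'E'
from h import *
t=snap('top'); img=t['img'].astype(int)
o=(img[...,0]>1.6*img[...,1])&(img[...,0]>110); o[:,:328]=0;o[:,343:]=0;o[:206]=0;o[225:]=0
v,u=np.nonzero(o); U=np.array([.9795,-.2016,0]);N=np.array([.2016,.9795,0])
# slot inner end in the same picture
w=ray(t,u.mean(),v.mean(),75); print(len(u),u.mean(),v.mean(),w)
c=np.array([573.5,-120.1,75]); print('pin x,y in slot',(w-c)@U,(w-c)@N)
g=img.sum(2)//3
for r in range(246,256): print(r,g[r,320:334])
e=ray(t,326.2,251.5,29); print((e-c)@U)
E
```

```text
30 334.6333333333333 214.63333333333333 [ 612.85462631 -128.4128539    75.        ]
pin x,y in slot 40.223727814043755 -0.20854772715482608
246 [ 89  87  86  81  63  53  52  53  55  64 102 128 122 127]
247 [ 87  88  84  77  59  52  52  52  54  80 115 133 132 132]
248 [ 88  87  84  69  55  53  53  55  58  86 124 137 132 130]
249 [ 87  86  79  66  53  50  52  53  59  94 130 138 135 135]
250 [ 88  87  84  74  59  55  53  53  65 102 129 124 129 136]
251 [ 90  92 105 117 104  86  74  67  77 110 133 132 133 139]
252 [ 90  91 113 135 134 129 125 117 118 130 133 125 130 137]
253 [ 89  94 114 138 142 139 138 135 136 138 139 134 137 139]
254 [ 93 107 132 141 139 142 139 139 138 138 139 138 138 138]
255 [ 91 112 136 140 140 141 140 137 137 136 138 137 140 140]
-45.04364959861582
```

Pin at x ≈ 40, y ≈ 0, home and upright: hand in.

```bash
python3 -c "
from h import *; print(order.hand_in())"
```

```text
the job is handed in; nothing more can be done
None
```

The job is handed in, with no verdict returned: the pin stands upright and released in the bar's socket, pressed home, at about x = +40 mm (slot's mouth end), y ≈ 0, at about 23 s; the highest wrist-force component I read during contact was about 17 N, and I touched no bystanders.

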